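Load the filter carrier and lift it level

ROBOT

A 6-joint arm with a two-finger parallel gripper is mounted at the origin on the work surface. World frame = base frame: x ahead of the robot, y to its left, z up, the work surface at z = 0. Lengths are in m, angles in rad, forces in N, time in s.
With the tool pointing down it reaches from about 0.35 to 0.775 m from the base axis. Payload 7.3 kg.
Tool frame: the origin (TCP) lies at the very end of the fingers, on their centre line; the grasp point (between the pads) lies 19 mm behind it; z points along the fingers, y is the line along which they close (so a half turn about z gives the same grasp; the last joint's range is limited). The gripper opens to 92 mm and grips with 3 to 60 N. Pads are 19 mm wide; open, the fingers measure 130 mm over their backs; the gripper's body (75 mm by 190 mm) begins 47 mm behind the grasp point.
Start: joints at [-1.38, 0.342, 1.524, -0, 1.275, -0.146], TCP at [0.174, -0.496, 0.227] pointing down, gripper open.
Joint ranges: [-2.53, 2.53], [-0.77, 2.02], [0.04, 2.7], [-1, 4.14], [0.28, 2.66], [-3.11, 3.11]. Speed limits (rad/s): [2.57, 2.57, 3.14, 3.14, 3.14, 3.14].

INTERFACE

Orientations are given as a 3x3 rotation matrix whose columns are the frame's x, y, z axes.
In Python, from bench import robot gives the robot as it stands. The module is installed in compiled form; this text tells all that it offers.
- The arm moves only by the shell command python3 -m creep 'ROWS' [FORCE]. ROWS is JSON, a list of rows, each a list of 3 entries, a list of its own where there are three numbers: the turn, a rotation vector about the tool's x, y, z in degrees, then the shift along the tool's x, y, z in mm, then the finger opening in mm, from 0 to 91.8. A call has 1 to 8 rows; each row is the pose to reach, as a shift and turn from the pose commanded when the call began, along the tool's axes at that moment; what a row does not reach only later rows make up. A row lasts 1/8 s, in which the tool goes at most 62.5 mm and 10.7 degrees, less where a joint would pass 70% of its speed; a pose out of reach is approached as far as the arm can. A call with a gripper value outside its range is refused whole. The fingers move at their own pace and stop on an object; FORCE is the grip in N (left out, the last holds). Time passes only in rows, so rows that repeat a pose let the fingers close. It gives the time, the measured TCP pose, the force, the opening and the grip force at its end, in the units of the state.
- robot.sense(): the state, without advancing time (a new reading comes with each control period).
- robot.snapshot(name): name is "scene" or "side" or "wrist"; returns a dict with "color" (420x560x3 uint8, red, green, blue), "K" (3x3 intrinsics, pixels), "R" (3x3) and "t" (3): a world point X has camera coordinates R X + t. Camera axes: x right, y down, z forward; pixel columns grow to the right and rows downward; lengths in m; the calibration is good to about 2 mm. A picture is of the moment at which its call begins. There is no depth.
- robot.close_job(): hands the job in; it is judged then, once.
The state is a dict: "clock": time; "joints": joint angles; "qd": joint speeds; "joint_efforts": joint torques, N m; "ee_pos": TCP position; "tool_rot": TCP orientation; "force": force on the tool from outside, world axes, zero at the start; "ft_torque": the same for the moment, N m; "finger_gap": finger opening in m; "grasp_force": force on a finger pad.
Only numpy, scipy, OpenCV 4.12 (cv2) and the standard library are available. Lean on these libraries where they do the work, as an engineer would, in place of code of your own. Each camera call takes 0.05 s, during which the arm holds its last target. There are 200 camera calls.

TASK

Put the loose filter cube into the empty pocket of the two-pocket carrier, with its tab in the notch so that it sits fully down and faces the same way as the cube already there. Then take the carrier by its bar handle, lift it about 10 cm straight up clear of the bench, and finish while still holding it there, steady and level, with both cubes in place. Never tip the carrier, and leave the other things on the bench alone.

Things in the scene. Friction and masses are not known exactly. Their poses are not given: they have to be found in the camera images.
- carrier: loose dull grey metal carrier standing on the bench, about 0.28 kg empty: a base plate 182 mm (its x) by 56 mm (its y) by 5 mm thick, with a square pocket near each end and a bar handle between them. Origin at the centre of its underside, z up. Each pocket is 38 x 38 mm inside with walls 4 mm thick that rise 12 mm above the plate (tops 17 mm above the underside); the wall on the pocket's carrier +x side has a notch 20 mm wide in its middle, open at the top.
- handle: the carrier's handle: a black bar 60 mm long (carrier x), 14 mm wide (carrier y), 18 mm high, on two steel posts 44 mm apart along the bar. Origin at the centre of the bar, 62 mm above the carrier's underside and over its middle; axes as the carrier's. Beside the bar, across carrier y, all is open down to the plate. With both pockets full the carrier balances within a few mm of the bar's centre.
- pocket_empty (a point): centre of the floor of the empty pocket, at carrier x +65 mm, 5 mm above the carrier's underside; axes as the carrier's (its notch lies towards +x)
- notch_empty (a point): middle of the notch of the empty pocket, at floor height, 21 mm from the pocket's centre towards carrier +x
- pocket_full (a point): centre of the floor of the pocket that is already filled, at carrier x -65 mm
- notch_full (a point): middle of the notch of the filled pocket, 21 mm from that pocket's centre towards carrier +x (towards the handle)
- cube_mid (a point): centre of the loose filter cube (half-way up, 25 mm above its underside), standing upright on the bench: a black block about 70 g, 32 x 32 mm and 50 mm tall, with round glass windows on its top and its -x face and a tab on its +x face, 12 mm wide (y), sticking out 9 mm, over the full height. z up. Seated, it stands on the pocket floor with its axes along the carrier's.
- cube_tab (a point): the middle of the loose cube's tab at the underside, 21 mm from the cube's axis towards its +x
- mate_mid (a point): centre (half-way up) of the filter cube already seated in the other pocket; the same part, axes along the carrier's
- mate_tab (a point): the middle of the seated cube's tab at its underside, 21 mm from its axis towards its +x
- objective: bystander: steel microscope objective standing on the bench, 26 mm diameter, 45 mm tall, 80 to 103 mm from the loose cube's axis on its tab side; origin at the centre of its underside
- dish: bystander: flat round glass dish, 64 mm diameter, 14 mm high, origin under its centre
- oil: bystander: small amber bottle, 32 mm diameter, 65 mm tall, origin under its centre
- beaker: bystander: glass beaker, 70 mm diameter, 90 mm tall, origin under its centre
- eyepiece: bystander: black eyepiece standing on its narrow end, 36 mm diameter, 58 mm tall, origin under its centre

How it is judged:
On the way, in this order (a step that is already met when the one before it is completed fails the run):
1. the loose cube is fully down in the empty pocket, tab in the notch, and let go, with the carrier still on the bench (horizontal distance between cube_mid and pocket_empty below 0.01 m and z of cube_mid in the frame of carrier between 0.026 and 0.034 m and horizontal distance between cube_tab and notch_empty below 0.009 m and height (world z) of carrier below 0.01 m and contact force between the fingers and handle below 0.5 N and contact force between the fingers and anything else below 0.5 N), for 0.2 s.
2. the carrier is lifted by its handle clear of the bench, level, with both cubes in it (horizontal distance between cube_mid and pocket_empty below 0.01 m and z of cube_mid in the frame of carrier between 0.026 and 0.034 m and horizontal distance between cube_tab and notch_empty below 0.009 m and horizontal distance between mate_mid and pocket_full below 0.01 m and z of mate_mid in the frame of carrier between 0.026 and 0.034 m and horizontal distance between mate_tab and notch_full below 0.009 m and height (world z) of carrier above 0.06 m and angle between carrier's own z axis and vertical below 0.14 rad and contact force between the fingers and handle above 1 N), for 0.3 s.
At the end, for the whole second after the job is handed in: Carrier held by its handle, 60 to 200 mm up, within 0.14 rad of level, slower than 20 mm/s and 0.12 rad/s; both cubes in their pockets within 10 mm of centre, 4 mm of full depth, tabs within 9 mm of notch middles; carrier within 0.22 m of its start, not on beaker or bottle (all of step 2 and height (world z) of carrier below 0.2 m and linear speed of carrier below 0.02 m/s and angular speed of carrier below 0.12 rad/s and distance of carrier from where it was at the start of the episode below 0.22 m and contact force between carrier and beaker below 0.1 N and contact force between carrier and oil below 0.1 N); the arm keeps its last pose, push and grip.
It fails at once if the carrier is tipped more than 0.35 rad (20 degrees) (angle between carrier's own z axis and vertical above 0.35 rad).
It fails at once if a bystander (objective, dish, oil bottle, beaker or eyepiece) is moved more than 20 mm (distance of any of objective, dish, oil, beaker, eyepiece from where it was at the start of the episode above 0.02 m).
It also fails if it takes over 48 s, if anything falls off the work surface, if the arm or the gripper's body presses on something with over 40 N, if the wrist force passes 120 N, or if a joint passes its speed limit or range.

## Working session

There is one attempt and no reset: what is moved stays moved. The work goes in short steps, Python scripts to look and compute and a shell command to move; the robot and the scene stay as the last step left them, time stands still between calls to the robot, and variables do not carry over. Pictures are saved under pics/ and viewed, at most 10 in all, crops included, and the job is handed in when it is done.

```bash
mkdir -p pics; cat > h.py <<'E'
import numpy as np, cv2, pickle
from bench import robot
def snap(n,f):
    s=robot.snapshot(n); cv2.imwrite(f'pics/{f}.png',s['color'][:,:,::-1]); pickle.dump(s,open(f'pics/{f}.pkl','wb')); return s
def load(f): return pickle.load(open(f'pics/{f}.pkl','rb'))
def ray(s,u,v,z):
    d=s['R'].T@np.linalg.inv(s['K'])@np.array([u,v,1.]); c=-s['R'].T@s['t']
    return c+d*(z-c[2])/d[2]
def proj(s,X):
    p=s['K']@(s['R']@np.array(X)+s['t']); return p[:2]/p[2]
def crop(f,g,x0,y0,x1,y1,k):
    s=load(f); cv2.imwrite(f'pics/{g}.png',cv2.resize(s['color'][y0:y1,x0:x1,::-1],None,fx=k,fy=k,interpolation=cv2.INTER_CUBIC))
E
python3 - <<'E'
from h import *
for n in ["scene","side","wrist"]:
    s=snap(n,n+'0'); print(n,-s['R'].T@s['t'],s['R'][2])
a=[load(n+'0')['color'] for n in ["scene","side"]]
cv2.imwrite('pics/both.png',np.vstack(a)[:,:,::-1])
st=robot.sense(); print(st['clock'],st['ee_pos'],st['tool_rot'])
E
```

```text
scene [1.37243228 0.53455748 0.81236103] [-0.65606631 -0.44966979 -0.60611391]
side [-0.15845496  0.66201742  0.91422471] [ 0.56081145 -0.50808873 -0.65370968]
wrist [ 0.23936541 -0.47270791  0.38297596] [-0.24743318 -0.08402408 -0.96525477]
0.15 [ 0.17346454 -0.49521297  0.2262298 ] [[ 9.43814940e-01  3.30474368e-01 -2.26410515e-04]
 [ 3.30474415e-01 -9.43814336e-01  1.07691581e-03]
 [ 1.42203582e-04 -1.09123212e-03 -9.99999394e-01]]
```

View pics/scene0.png

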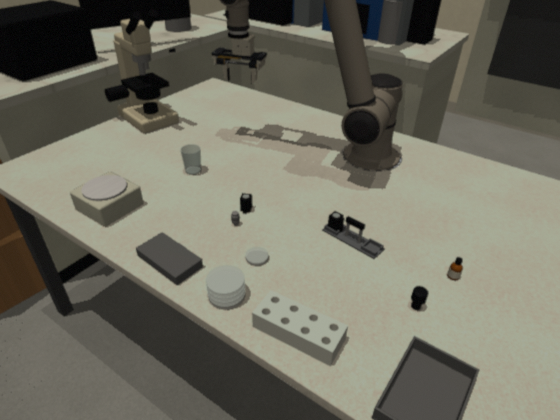

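View pics/side0.png

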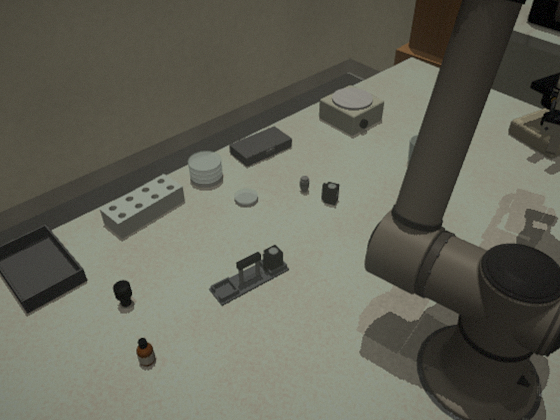

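The scene view shows the loose cube at about (246,202), the objective at (236,217), the handle at (355,225) and the empty pocket at (373,247). In the side view the cube is at (331,192), the objective at (305,184) and the empty pocket at (226,288). I'll enlarge both.

```bash
python3 - <<'E'
from h import *
def c(f,x0,y0,w,h,k):
    s=load(f)['color'][y0:y0+h,x0:x0+w,::-1]; return cv2.resize(s,None,fx=k,fy=k,interpolation=cv2.INTER_CUBIC)
# scene carrier 315-390 x 205-260 ; scene cube 225-263 x 188-226
A=np.hstack([c('scene0',315,205,75,55,5),c('scene0',225,180,75,55,5)])
B=np.hstack([c('side0',205,240,90,66,4)[:, :375].copy(),c('side0',290,165,75,55,5)[:264]])
B=np.hstack([c('side0',208,242,83,62,4.5)[:275,:373],c('side0',290,165,75,55,5)])
w=min(A.shape[1],B.shape[1]); cv2.imwrite('pics/m1.png',np.vstack([A[:,:w],B[:,:w]]).clip(0,255))
for n,u,v,z in [("scene0",246,210,0),("side0",331,202,0),("scene0",355,223,.07),("side0",249,261,.07),("scene0",373,247,.01),("side0",226,288,.01),("scene0",236,223,0),("side0",305,191,0)]:
    print(n,u,v,ray(load(n),u,v,z).round(3))
E
```

```text
scene0 246 210 [ 0.557 -0.163  0.   ]
side0 331 202 [ 0.549 -0.165  0.   ]
scene0 355 223 [0.492 0.179 0.07 ]
side0 249 261 [0.477 0.177 0.07 ]
scene0 373 247 [0.487 0.241 0.01 ]
side0 226 288 [0.493 0.234 0.01 ]
scene0 236 223 [ 0.626 -0.146  0.   ]
side0 305 191 [ 0.63  -0.146  0.   ]
```

View pics/m1.png

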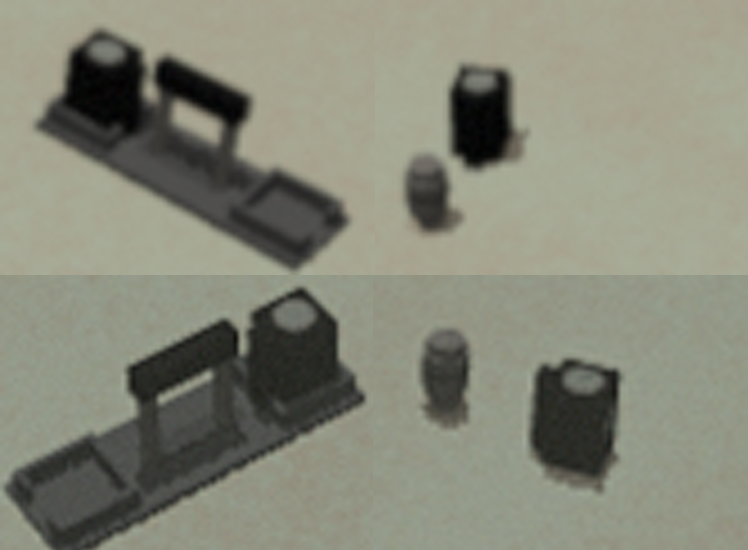

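```bash
python3 -m creep '[[[0,0,0],[40,-16,0],91.8],[[0,0,0],[90,-36,0],91.8],[[0,0,0],[140,-56,0],91.8],[[0,0,0],[190,-76,0],91.8],[[0,0,0],[240,-96,0],91.8],[[0,0,0],[290,-116,0],91.8],[[0,0,0],[340,-136,0],91.8],[[0,0,0],[390,-156,0],91.8]]' && python3 -m creep '[[[0,0,0],[40,-15,10],91.8],[[0,0,0],[70,-28,30],91.8],[[0,0,0],[78,-31,50],91.8],[[0,0,0],[78,-31,60],91.8],[[0,0,0],[78,-31,60],91.8],[[0,0,0],[78,-31,60],91.8]]'
python3 - <<'E'
from h import *
snap("wrist","w1"); snap("scene","scene1"); snap("side","side1"); st=robot.sense(); print(st['clock'],st['ee_pos'],st['tool_rot'],st['joints'])
A=load('w1')['color'];cv2.imwrite('pics/w1b.png',cv2.resize(A,None,fx=1.42,fy=1.42,interpolation=cv2.INTER_CUBIC)[:,:,::-1])
# carrier fit from base corners (scene, side)
for n,u,v in [("scene0",322.4,230),("scene0",374.4,259),("scene0",385,249),("side0",209.1,289.8),("side0",221.3,304),("side0",289,330/4.5+242-46.6)]: print(n,ray(load(n),u,v,0.0).round(3))
E
```

```text
clock: 1.15
ee_pos: [0.4911, -0.218, 0.2265]
tool_rot: [[0.944, 0.33, -0.0], [0.33, -0.944, 0.0], [-0.0, -0.0, -1.0]]
force: [0.3, -0.2, 0.7]
finger_gap: 0.0915
grasp_force: 0.0
clock: 1.9
ee_pos: [0.5535, -0.1651, 0.1676]
tool_rot: [[0.944, 0.33, 0.001], [0.33, -0.944, -0.001], [0.001, 0.001, -1.0]]
force: [0.5, -0.8, -0.2]
finger_gap: 0.0917
grasp_force: 0.0
2.05 [ 0.553563   -0.16492517  0.16760062] [[ 9.44062220e-01  3.29764344e-01  1.41486510e-03]
 [ 3.29765556e-01 -9.44062578e-01 -7.25176776e-04]
 [ 1.09658375e-03  1.15118577e-03 -9.99998736e-01]] [-4.22172880e-01  4.87329831e-01  1.46497599e+00 -8.81660436e-05
  1.18769906e+00  8.12601530e-01]
scene0 [0.497 0.082 0.   ]
scene0 [0.519 0.263 0.   ]
scene0 [0.463 0.269 0.   ]
side0 [0.522 0.26  0.   ]
side0 [0.471 0.265 0.   ]
side0 [0.448 0.084 0.   ]
```

View pics/w1b.png

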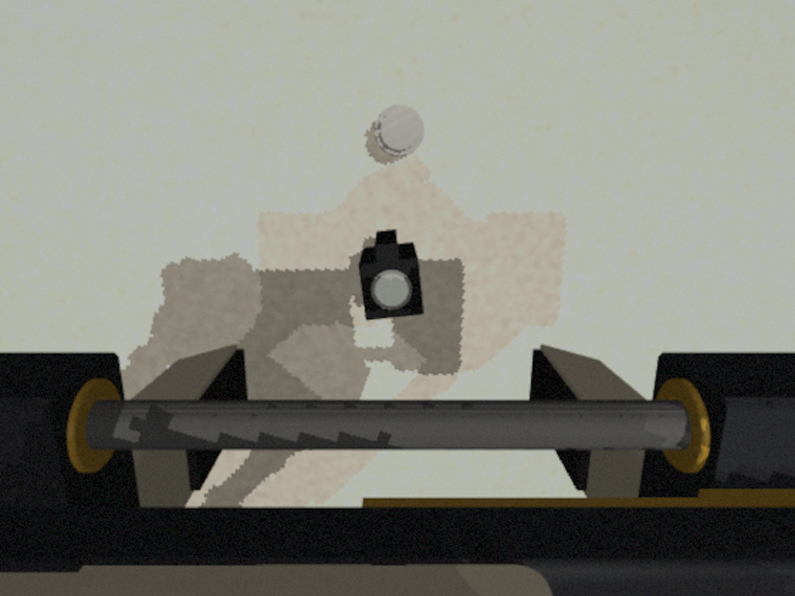

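The wrist view shows the loose cube's window at (391,289) in the 1.42× image, with its tab pointing up and slightly left. The near edge of its top runs (367,319)–(423,313), and the objective is at (400,130).

```bash
python3 - <<'E'
from h import *
s=load('w1'); st=robot.sense(); R=st['tool_rot'];p=st['ee_pos']
k=1.4196
a=ray(s,367/k,319/k,.05);b=ray(s,423/k,313/k,.05);c=ray(s,391/k,289/k,.05)
l=ray(s,376/k,232/k,0);r=ray(s,395/k,231/k,0); tb=(l+r)/2
d=b-a; yaw=np.degrees(np.arctan2(d[1],d[0]))+90; print(np.linalg.norm(d),yaw)
x=np.array([np.cos(np.radians(yaw)),np.sin(np.radians(yaw)),0])
print('c',c,(a+b)/2+.016*x,'tabyaw',tb,np.degrees(np.arctan2(*(tb-c)[1::-1])),np.linalg.norm((tb-c)[:2]),'toolyaw',np.degrees(np.arctan2(R[1,0],R[0,0])))
o=ray(s,400/k,130/k,.045);print('obj',o)
for q in (c,): print('tool delta mm',(R.T@(q-p)*1000).round(1))
# gray shading check
big=cv2.resize(s['color'][150:240,230:320,::-1],None,fx=6,fy=6,interpolation=cv2.INTER_CUBIC)
for y in (20,24,28,yaw):
    pass
y=np.radians(yaw);Z=np.array([[np.cos(y),-np.sin(y)],[np.sin(y),np.cos(y)]])
out=[(-16,-16),(16,-16),(16,-6),(25,-6),(25,6),(16,6),(16,16),(-16,16)]
big=(255*np.clip(big/255.,0,1)**.5).astype(np.uint8)
for h,col in ((0.05,(0,255,0)),(0,(0,0,255))):
    P=np.array([(proj(s,[*(c[:2]+Z@np.array(v)/1000),h])-[230,150]+.5)*6 for v in out]).astype(int)
    cv2.polylines(big,[P],True,col,1)
cv2.imwrite('pics/fit1.png',big)
E
```

```text
0.030569105723373603 25.571706496462298
c [ 0.55221763 -0.16763526  0.05      ] [ 0.55305921 -0.16775299  0.05      ] tabyaw [ 0.57339454 -0.15698264  0.        ] 26.70378257571027 0.023705270618988653 toolyaw 19.254558363214038
obj [ 0.63069904 -0.1450515   0.045     ]
tool delta mm [ -2.3   2.  117.6]
```

View pics/fit1.png

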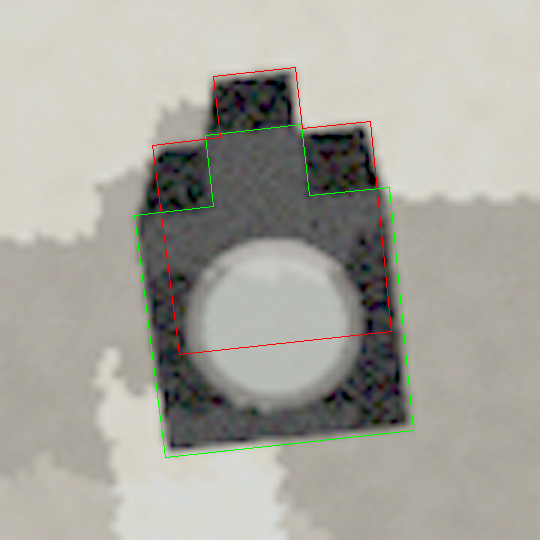

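```bash
python3 -m creep '[[[0,0,-4],[-1,1,25],91.8],[[0,0,-6.3],[-1.5,2,65],91.8],[[0,0,-6.3],[-1.5,2,105],91.8],[[0,0,-6.3],[-1.5,2,130],91.8],[[0,0,-6.3],[-1.5,2,144],91.8],[[0,0,-6.3],[-1.5,2,147],91.8],[[0,0,-6.3],[-1.5,2,147],91.8],[[0,0,-6.3],[-1.5,2,147],60]]' 20 && python3 -m creep '[[[0,0,0],[0,0,0],45],[[0,0,0],[0,0,0],36],[[0,0,0],[0,0,0],31],[[0,0,0],[0,0,0],25],[[0,0,0],[0,0,0],25],[[0,0,0],[0,0,0],25]]' 20
```

```text
clock: 3.05
ee_pos: [0.5534, -0.167, 0.0208]
tool_rot: [[0.902, 0.432, 0.002], [0.432, -0.902, -0.001], [0.001, 0.002, -1.0]]
force: [1.2, 0.2, -0.5]
finger_gap: 0.0857
grasp_force: 0.0
clock: 3.8
ee_pos: [0.5527, -0.1668, 0.0197]
tool_rot: [[0.902, 0.432, -0.0], [0.432, -0.902, -0.0], [-0.0, 0.0, -1.0]]
force: [0.2, -0.4, -1.0]
finger_gap: 0.0321
grasp_force: 20.0
```

```bash
python3 -m creep '[[[0,0,0],[0,0,-15],25],[[0,0,0],[0,0,-45],25],[[0,0,0],[0,0,-85],25],[[0,0,-3],[5,-18,-115],25],[[0,0,-10],[18,-60,-125],25],[[0,0,-18],[32,-105,-125],25],[[0,0,-26],[46,-150,-125],25],[[0,0,-34],[60,-195,-125],25]]' && python3 - <<'E'
from bench import robot; import numpy as np
s=robot.sense();R=s['tool_rot'];p=s['ee_pos'];print(p,R.T@(np.array([.491,.239,.145])-p)*1000,np.degrees(np.arctan2(R[1,0],R[0,0])),s['finger_gap'])
E
```

```text
clock: 4.8
ee_pos: [0.5223, 0.0364, 0.1459]
tool_rot: [[0.502, 0.865, 0.001], [0.865, -0.502, -0.0], [0.001, 0.001, -1.0]]
force: [0.2, -0.5, -0.8]
finger_gap: 0.0318
grasp_force: 20.0
[0.52231149 0.03643608 0.14588291] [ 159.42838322 -128.82261055    0.81094275] 59.848159518746165 0.03181426742785987
```

```bash
python3 -m creep '[[[0,0,-7],[35,-28,0],25],[[0,0,-14],[70,-57,0],25],[[0,0,-20],[105,-85,0],25],[[0,0,-23],[135,-110,0],25],[[0,0,-23],[152,-123,0],25],[[0,0,-23],[159,-128,0],25],[[0,0,-23],[159,-128,0],25],[[0,0,-23],[159,-128,0],25]]' && python3 - <<'E'
from h import *
snap('wrist','w2');snap('scene','scene2');snap('side','side2')
s=robot.sense();R=s['tool_rot'];p=s['ee_pos'];print(p,np.degrees(np.arctan2(R[1,0],R[0,0])),s['finger_gap'])
w=load('w2'); big=cv2.resize(w['color'],None,fx=1.4,fy=1.4,interpolation=cv2.INTER_CUBIC)[:,:,::-1]
big=(255*(big/255.)**.6).astype(np.uint8)
c=np.array([.483,.174]);y=np.radians(83);Z=np.array([[np.cos(y),-np.sin(y)],[np.sin(y),np.cos(y)]])
def pl(pts,h,col):
    P=np.array([proj(w,[*(c+Z@np.array(v)/1000),h])*1.4 for v in pts]).astype(int); cv2.polylines(big,[P],True,col,1)
pl([(91,-28),(91,28),(-91,28),(-91,-28)],.005,(0,255,0))
pl([(88,-23),(88,23),(42,23),(42,-23)],.017,(0,0,255))
cv2.imwrite('pics/w2b.png',big)
E
```

```text
clock: 5.8
ee_pos: [0.4929, 0.2361, 0.1449]
tool_rot: [[0.13, 0.992, 0.0], [0.992, -0.13, -0.0], [-0.0, 0.0, -1.0]]
force: [0.9, -0.0, -1.0]
finger_gap: 0.032
grasp_force: 20.0
[0.4928246  0.23617238 0.14473674] 82.53095085781462 0.03165876242051968
```

View pics/w2b.png

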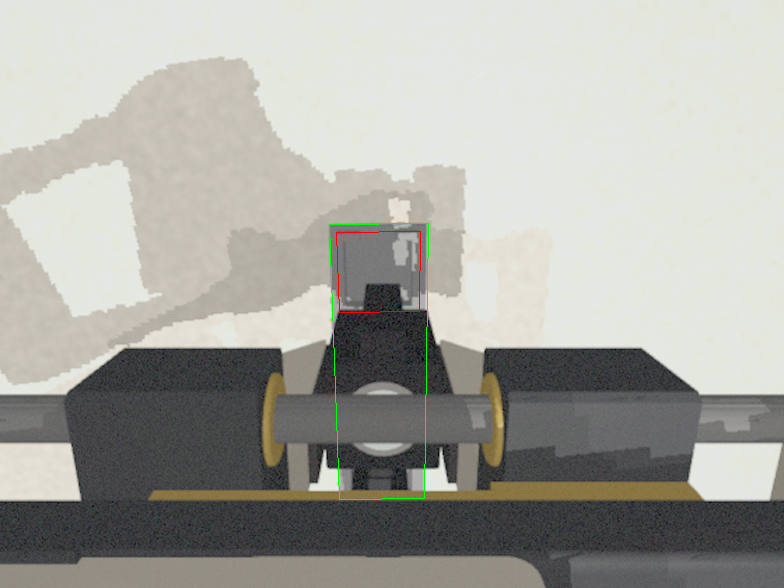

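The wrist view shows the held cube with its tab forward. The carrier's end is at about (330–428, 225) and the pocket lies close to the predicted red square. I'll enlarge this to check the fit.

```bash
python3 - <<'E'
from h import *
w=load('w2'); x0,y0,k=222,148,7
big=cv2.resize(w['color'][y0:y0+82,x0:x0+100],None,fx=k,fy=k,interpolation=cv2.INTER_CUBIC)[:,:,::-1]
big=(255*np.clip((big/255.-.25)/.6,0,1)).astype(np.uint8)
c=np.array([.483,.174]);y=np.radians(83);Z=np.array([[np.cos(y),-np.sin(y)],[np.sin(y),np.cos(y)]])
def pl(pts,h,col):
    P=np.array([(proj(w,[*(c+Z@np.array(v)/1000),h])-[x0,y0]+.5)*k for v in pts]).astype(int); cv2.polylines(big,[P],True,col,1)
    print(P.tolist())
pl([(91,-28),(91,28),(-91,28),(-91,-28)],.005,(0,255,0))
pl([(88,-23),(88,23),(42,23),(42,-23)],.017,(0,0,255))
pl([(84,-19),(84,19),(46,19),(46,-19)],.017,(255,0,0))
pl([(84,-10),(84,10),(88,10),(88,-10)],.017,(255,0,255))
cv2.imwrite('pics/w2c.png',big)
E
```

```text
[[590, 84], [97, 88], [146, 1464], [571, 1461]]
[[553, 127], [133, 131], [146, 531], [549, 527]]
[[516, 163], [171, 166], [180, 497], [514, 494]]
[[434, 164], [253, 166], [252, 129], [434, 128]]
```

View pics/w2c.png

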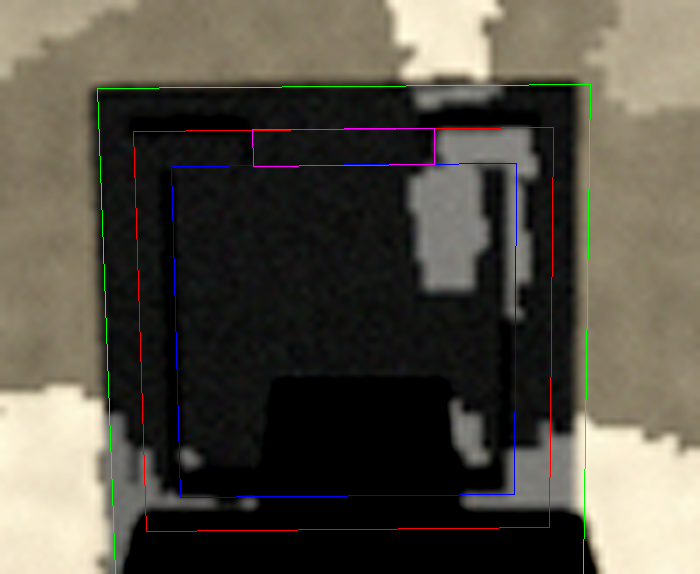

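The enlarged crop shows the pocket about 8 px (≈0.9 mm) left of the prediction. The front edge of the held tab is at y≈377, x 272–450. I'll check the held cube's offset against that.

```bash
python3 - <<'E'
from h import *
w=load('w2'); s=robot.sense();R=s['tool_rot'];p=s['ee_pos']
f=lambda u,v,z:ray(w,u/7+222-.5,v/7+148-.5,z)
for u,v in ((272,377),(450,377)): print('tab',(R.T@(f(u,v,p[2]-.0197)-p)*1000).round(1))
# pocket wall outer corners (tops) and inner
for n,u,v,z in (('platR',577,83,.005),('platL',94,88,.005),('frontwall',350,128,.017),('nearinner',350,492,.017),('wallR',541,330,.017),('wallLin',165,330,.017),('wallRin',507,330,.017)):
    print(n,(R.T@(f(u,v,z)-p)*1000).round(1)[:2])
print(R.T@(np.array([.490,.2385,0])-p)*1000)
E
```

```text
tab [24.6 -6.8 19.7]
tab [24.6  5.7 19.7]
platR [28.5 24.1]
platL [ 28.  -30.8]
frontwall [25.2 -1.7]
nearinner [-16.4  -1.8]
wallR [ 2.5 19.6]
wallLin [  2.5 -22.4]
wallRin [ 2.5 15.8]
[  1.9674472   -3.10653987 144.73631163]
```

```bash
python3 -m creep '[[[0,0,-0.5],[2.5,-3,15],25],[[0,0,-0.5],[2.5,-3,45],25],[[0,0,-0.5],[2.5,-3,75],25],[[0,0,-0.5],[2.5,-3,95],25],[[0,0,-0.5],[2.5,-3,102],25],[[0,0,-0.5],[2.5,-3,102],25],[[0,0,-0.5],[2.5,-3,102],25]]' && python3 -m creep '[[[0,0,0],[0,0,3],25],[[0,0,0],[0,0,6],25],[[0,0,0],[0,0,9],25],[[0,0,0],[0,0,9],25]]' && python3 - <<'E'
from h import *
snap('wrist','w3');s=robot.sense();R=s['tool_rot'];p=s['ee_pos'];print(p,s['force'])
a=load('w3')['color'][130:400,150:420]; snap('side','side3')
b=load('side3')['color'][220:310,190:300]
a=cv2.resize(a,(540,540),interpolation=cv2.INTER_CUBIC);b=cv2.resize(b,None,fx=2.3,fy=6,interpolation=cv2.INTER_CUBIC)
a=(255*(a/255.)**.5).astype(np.uint8)
cv2.imwrite('pics/w3b.png',np.hstack([a,b[:540]])[:,:,::-1])
E
```

```text
clock: 6.82
ee_pos: [0.4905, 0.24, 0.0434]
tool_rot: [[0.12, 0.993, 0.001], [0.993, -0.12, 0.0], [0.001, 0.001, -1.0]]
force: [-0.3, 0.4, -0.7]
finger_gap: 0.032
grasp_force: 20.0
clock: 7.32
ee_pos: [0.4898, 0.2397, 0.0334]
tool_rot: [[0.12, 0.993, -0.001], [0.993, -0.12, -0.0], [-0.0, -0.0, -1.0]]
force: [0.2, -0.2, -1.2]
finger_gap: 0.0319
grasp_force: 20.0
[0.48987169 0.23976055 0.03353623] [0.408328   0.21225925 0.1327314 ]
```

View pics/w3b.png

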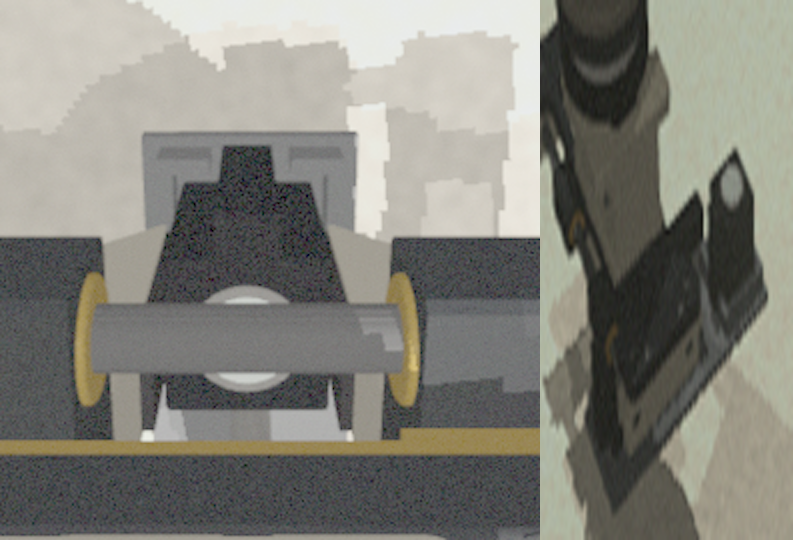

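The tab is centred in the notch (tab x 221–271, notch 210–289) and the cube is already between the walls without force. I'll lower it fully, check the force, and release.

```bash
python3 -m creep '[[[0,0,0],[0,0.7,3],25],[[0,0,0],[0,0.7,6],25],[[0,0,0],[0,0.7,8],25],[[0,0,0],[0,0.7,9],25],[[0,0,0],[0,0.7,9],25]]'
```

```text
clock: 8.05
ee_pos: [0.4907, 0.2397, 0.0247]
tool_rot: [[0.12, 0.993, 0.0], [0.993, -0.12, -0.0], [0.0, 0.0, -1.0]]
force: [0.1, -0.0, -0.3]
finger_gap: 0.0322
grasp_force: 20.0
```

```bash
python3 -m creep '[[[0,0,0],[0,0,0],38],[[0,0,0],[0,0,0],44],[[0,0,0],[0,0,0],50],[[0,0,0],[0,0,0],60],[[0,0,0],[0,0,0],60],[[0,0,0],[0,0,0],60]]' && python3 -m creep '[[[0,0,0],[0,0,-10],60],[[0,0,0],[0,0,-35],60],[[0,0,0],[0,0,-70],60],[[0,0,0],[0,0,-100],60],[[0,0,0],[0,0,-105],60],[[0,0,0],[0,0,-105],60]]' && python3 - <<'E'
from h import *
snap('wrist','w4');snap('scene','scene4');s=robot.sense();print(s['ee_pos'])
a=load('w4')['color'][110:350,150:410];b=load('scene4')['color'][190:270,310:400]
a=cv2.resize(a,(520,480),interpolation=cv2.INTER_CUBIC);b=cv2.resize(b,(270,240),interpolation=cv2.INTER_CUBIC)
b=np.vstack([b,np.zeros((240,270,3),np.uint8)])
o=np.hstack([a,b]);o=(255*(o/255.)**.6).astype(np.uint8);cv2.imwrite('pics/w4b.png',o[:,:,::-1])
E
```

```text
clock: 8.8
ee_pos: [0.4906, 0.2397, 0.0247]
tool_rot: [[0.12, 0.993, -0.0], [0.993, -0.12, -0.0], [-0.0, -0.0, -1.0]]
force: [-0.2, 0.0, 0.1]
finger_gap: 0.0602
grasp_force: 0.0
clock: 9.55
ee_pos: [0.4905, 0.2397, 0.1297]
tool_rot: [[0.12, 0.993, 0.0], [0.993, -0.12, -0.0], [-0.0, 0.0, -1.0]]
force: [-0.4, 0.5, -0.8]
finger_gap: 0.0602
grasp_force: 0.0
[0.48995311 0.23947137 0.12858743]
```

View pics/w4b.png

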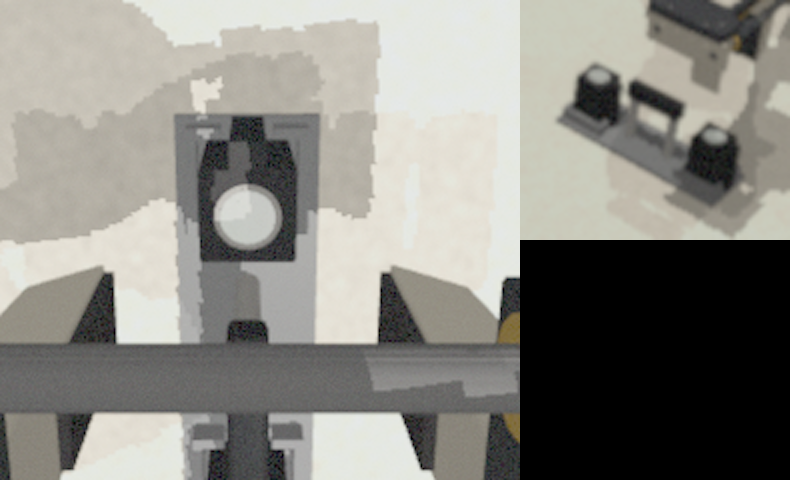

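The loose cube is seated with its tab in the notch (crop 231–266, 120). The mate is in the other pocket, and the +x end of the handle bar is at crop (229–268, 320). Now I'll work out the handle's position.

```bash
python3 - <<'E'
from h import *
w=load('w4');s=robot.sense();R=s['tool_rot'];p=s['ee_pos']
for n,u,v,z in (('L',229,323,.071),('R',268,322,.071),('win',247,216,.055),('plL',175,114,.005),('plR',320,114,.005)):
    print(n,(R.T@(ray(w,150+u/2,110+v/2,z)-p)*1000).round(1))
E
```

```text
L [-30.3  -5.4  57.6]
R [-29.9   6.9  57.6]
win [-0.   0.4 73.6]
plL [ 25.3 -26.8 123.6]
plR [ 25.3  28.3 123.5]
```

```bash
python3 -m creep '[[[0,0,0],[-20,0.5,0],60],[[0,0,0],[-50,0.5,0],60],[[0,0,0],[-65.5,0.5,0],60],[[0,0,0],[-65.5,0.5,15],60],[[0,0,0],[-65.5,0.5,45],60],[[0,0,0],[-65.5,0.5,75],60],[[0,0,0],[-65.5,0.5,87],60],[[0,0,0],[-65.5,0.5,87],60]]' 45 && python3 -m creep '[[[0,0,0],[0,0,0],45],[[0,0,0],[0,0,0],30],[[0,0,0],[0,0,0],22],[[0,0,0],[0,0,0],17],[[0,0,0],[0,0,0],13],[[0,0,0],[0,0,0],8],[[0,0,0],[0,0,0],8],[[0,0,0],[0,0,0],8]]' 45
```

```text
clock: 10.65
ee_pos: [0.4828, 0.1748, 0.0418]
tool_rot: [[0.12, 0.993, -0.002], [0.993, -0.12, -0.0], [-0.001, -0.002, -1.0]]
force: [0.4, -0.3, 0.4]
finger_gap: 0.0601
grasp_force: 0.0
clock: 11.65
ee_pos: [0.4831, 0.1746, 0.0427]
tool_rot: [[0.12, 0.993, -0.0], [0.993, -0.12, -0.0], [-0.0, -0.0, -1.0]]
force: [-1.2, 0.2, 1.8]
finger_gap: 0.0137
grasp_force: 45.0
```

Gripped at 13.7 mm with 45 N. Lifting gently.

```bash
python3 -m creep '[[[0,0,0],[0,0,-2],8],[[0,0,0],[0,0,-5],8],[[0,0,0],[0,0,-10],8],[[0,0,0],[0,0,-17],8],[[0,0,0],[0,0,-25],8],[[0,0,0],[0,0,-34],8],[[0,0,0],[0,0,-43],8],[[0,0,0],[0,0,-52],8]]' && python3 -m creep '[[[0,0,0],[0,0,-9],8],[[0,0,0],[0,0,-18],8],[[0,0,0],[0,0,-27],8],[[0,0,0],[0,0,-35],8],[[0,0,0],[0,0,-42],8],[[0,0,0],[0,0,-46],8],[[0,0,0],[0,0,-48],8],[[0,0,0],[0,0,-48],8]]' && python3 -m creep '[[[0,0,0],[0,0,0],8],[[0,0,0],[0,0,0],8],[[0,0,0],[0,0,0],8],[[0,0,0],[0,0,0],8],[[0,0,0],[0,0,0],8],[[0,0,0],[0,0,0],8]]' && python3 - <<'E'
from h import *
snap('scene','scene5');snap('side','side5');s=robot.sense();print(s['ee_pos'],s['force'],s['ft_torque'])
a=load('scene5')['color'][160:270,300:400];b=load('side5')['color'][190:300,190:310]
o=np.hstack([cv2.resize(a,(380,418),interpolation=cv2.INTER_CUBIC),cv2.resize(b,(418,418),interpolation=cv2.INTER_CUBIC)])
cv2.imwrite('pics/end.png',(255*(o/255.)**.6).astype(np.uint8)[:,:,::-1])
E
```

```text
clock: 12.65
ee_pos: [0.4833, 0.1747, 0.0954]
tool_rot: [[0.12, 0.993, 0.0], [0.993, -0.12, -0.0], [-0.0, 0.0, -1.0]]
force: [0.4, -0.3, -4.7]
finger_gap: 0.0134
grasp_force: 45.0
clock: 13.65
ee_pos: [0.4832, 0.1746, 0.1426]
tool_rot: [[0.12, 0.993, -0.0], [0.993, -0.12, -0.0], [-0.0, -0.0, -1.0]]
force: [0.5, 0.3, -3.2]
finger_gap: 0.014
grasp_force: 45.0
clock: 14.4
ee_pos: [0.4833, 0.1746, 0.1427]
tool_rot: [[0.12, 0.993, 0.0], [0.993, -0.12, -0.0], [-0.0, 0.0, -1.0]]
force: [-0.6, 0.1, -3.7]
finger_gap: 0.0137
grasp_force: 45.0
[0.48325236 0.17464374 0.14268035] [ 0.66601652 -0.3080302  -3.15530161] [ 0.00550441 -0.06191666 -0.00644813]
```

View pics/end.png

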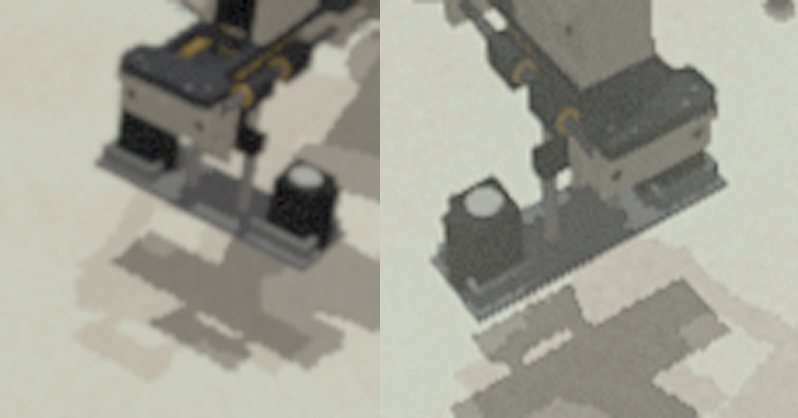

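The carrier hangs level about 10 cm up, and both cubes are seated: the loose cube's top is at (307,177) in the left crop and the mate is under the gripper body. Handing in.

```bash
python3 -c "
from bench import robot
print(robot.close_job())"
```

```text
the job is handed in; nothing more can be done
None
```

The loose filter cube is seated in the empty pocket with its tab in the notch, and the job was handed in with the carrier held by its handle about 10 cm up, level with both cubes in place; no verdict was returned.

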